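Tuck a copper plate under the hold-down flap and press it flat

ROBOT

A 7-joint arm with a two-finger parallel gripper is mounted at the origin on the work surface; the furniture and walls round the work are solid. World frame = base frame: x ahead of the robot, y to its left, z up, the work surface at z = 0. Lengths are in m, angles in rad, forces in N, time in s.
With the tool pointing down it reaches from about 0.425 to 0.95 m from the base axis. Payload 16.7 kg.
Tool frame: the origin (TCP) lies midway between the tips of the shut fingers; the grasp point (between the pads) lies 19 mm behind it; z points along the fingers, y is the direction in which the jaws open and shut (so a half turn about z gives the same grasp; the last joint's range is limited). The gripper opens to 94 mm and grips with 3 to 60 N. Pads are 16 mm wide; open, the fingers measure 119 mm over their backs; the gripper's body (75 mm by 177 mm) begins 78 mm behind the grasp point.
Start: joints at [-1.292, 0.426, 0.074, 1.606, -0.034, 1.111, -0.067], TCP at [0.28, 0.614, 0.205] pointing down, gripper open.
Joint ranges: [-2.85, 2.85], [-0.5, 2.14], [-1.23, 1.37], [0.21, 2.46], [-1.02, 4.16], [0.16, 2.05], [-2.73, 2.73]. Speed limits (rad/s): [1.89, 1.89, 2.39, 2.39, 3.01, 3.01, 3.01].

INTERFACE

Orientations are given as a unit quaternion [x, y, z, w].
In Python, from plant import move_to, move_straight, move_joints, command_gripper, hold, ik, grab_frame, MotionError, job_done, silhouettes, tip_of, get_time_s, get_joints, get_qvel, get_joint_torque, get_ee_pos, get_tool_rot, get_ft_force, get_ft_torque, get_finger_gap gives the robot as it stands. Calls block until the motion is done:
- move_to(position, orientation): joint-space move of the TCP to a pose.
- move_straight(position, attitude=None, velocity=0.15, max_force=None): straight line of the TCP; attitude=None keeps the orientation; velocity is the mean speed in m/s. With max_force (N) it stops when the force on the tool has changed by that much, and returns True; else False.
- move_joints(angles): joint-space move.
- command_gripper(opening): finger opening in m; the grip force is fixed at half the most; returns when the fingers have stopped.
- hold(seconds).
- ik(position, orientation): joint angles nearest the present ones, or None.
- grab_frame(name): name is "scene" or "top" or "wrist"; returns a dict with "img" (384x512x3 uint8, blue, green, red), "depth" (384x512 float32, m along the optical axis (not along the pixel's ray), 0 where there is no reading), "fx", "fy", "cx", "cy" (pixels), "eye" and "orientation" of the camera in the world. Camera axes: x right, y down, z forward; pixel columns grow to the right and rows downward; lengths in m; the calibration is good to about 2 mm. A picture is of the moment at which its call begins.
A pose or a line that the arm cannot do raises MotionError and nothing moves.
- job_done(): hands the job in, once; it reports no verdict.
Trained networks look in a picture, given as the dict that the camera call returned (one of the last four; its "shot" number tells which), for a name from the list of things; names that differ only in an ending like _2 or _b are one class to them, and where a whole thing is asked for, a point or a joint stands for the part that bears it (a point fixed in the world has none). Each returns a list of dicts, best first, with "p" (0 to 1); they miss things now and then, are a little off and sometimes report something else, mostly with a low value. They report only what shows in the picture. A call takes as long as a camera call.
- silhouettes(picture, thing): "pixels" (384x512 bool, what is visible of it) and "pixel" ([column, row] in pixels, amid what is visible of it).
- tip_of(picture, thing): "pixel" ([column, row] in pixels: a listed point, or the origin of a listed thing).
Readings, each from a call of its own:
- get_time_s(): time.
- get_joints(): joint angles.
- get_qvel(): joint speeds.
- get_joint_torque(): joint torques, N m.
- get_ee_pos(): TCP position.
- get_tool_rot(): TCP orientation.
- get_ft_force(): force on the tool from outside, world axes, zero at the start.
- get_ft_torque(): the same for the moment, N m.
- get_finger_gap(): finger opening in m.
Only numpy, scipy, OpenCV 4.12 (cv2) and the standard library are available. Lean on these libraries where they do the work, as an engineer would, in place of code of your own. Each camera call takes 0.05 s, during which the arm holds its last target.

TASK

Pick up the copper plate by its wooden grip bar, lay it on the sprung press bed in front of the green flap, and slide its far edge under the flap, square and midway between the two sides, until the white line across the plate is at the flap's lip; do not lift the flap and do not shift the wood block. Then press the plate down flat so that the bed visibly sinks on its springs (at least half way, without forcing it), and finish while still gripping the bar and keeping it pressed: do not let go.

Things in the scene. Friction and masses are not known exactly. Their poses are not given: they have to be found in the camera images.
- plate_grip (a point): Centre of the upright wooden grip bar on the loose copper plate, 26 mm above the plate's underside. Bar: 14 mm thick (x), 80 mm long (y), 44 mm high. Plate: 120 mm (x) by 100 mm (y), 4 mm thick, about 0.2 kg; its middle is 50 mm ahead of the bar (+x), its far edge 110 mm. z is up. A white line crosses the plate's top 30 mm behind the far edge.
- plate_edge (a point): Middle of the plate's far edge, at its underside: the edge that goes under the flap. Axes as plate_grip's; it lies 110 mm ahead of plate_grip along +x and 26 mm lower.
- bed_mouth (a point): Point on the pale wooden press bed straight below the middle of the flap's lip; sinks with the bed. x points level in under the flap, z up. The bed's top is 32 mm above the bench at rest and spans x -145 to +65, y -85 to +85 mm from here. The gap under the flap is 9 mm high, 132 mm wide between dark cheeks (y -66 to +66 mm), with a back stop at x = +45 mm.
- flap_lip (a point): Middle of the front lip of the green metal flap, 160 mm wide, 62 mm deep and 3 mm thick, hinged at the far end of the bed; it rests on the cheeks by its own light weight (0.1 kg) only. The lip's top is about 16 mm above the bed.
- bed (a joint): How far the bed has sunk on its springs, in m: 0 at rest, 0.006 at its lower stop. It starts to move at a downward load of about 4 N (plate's weight included) and sinks 1 mm more for every further 1.5 N; it sinks level.
- flap (a joint): Opening angle of the flap in rad: 0 lying down on its cheeks, grows as its lip is lifted.
- block: Bystander: brown wood block, 60 by 90 mm, 45 mm high; origin at the centre of its underside.

How it is judged:
On the way, in this order (a step that is already met when the one before it is completed fails the run):
1. the plate is picked up by its bar (height (world z) of plate_grip above 0.045 m and contact force between the fingers and plate above 0.5 N), for 0.2 s.
2. the plate's far edge is under the flap, the flap lying down (x of plate_edge in the frame of bed_mouth above 0.008 m and y of plate_edge in the frame of bed_mouth between -0.03 and 0.03 m and z of plate_edge in the frame of bed_mouth between -0.003 and 0.009 m and value of joint flap below 0.1 rad), for 0.1 s.
At the end, for the whole second after the job is handed in: Bar still gripped and pressed: bed at least 2.5 mm down, under 40 N; plate at rest, flat (0.04 rad, edge under 4 mm up), its far edge 18 to 42 mm in under the lip, within 13 mm of the middle, square within 0.08 rad; flap lying down (under 0.06 rad) (x of plate_edge in the frame of bed_mouth between 0.018 and 0.042 m and y of plate_edge in the frame of bed_mouth between -0.013 and 0.013 m and angle between the x axis of plate_edge and the x axis of bed_mouth, either way round below 0.08 rad and z of plate_edge in the frame of bed_mouth below 0.004 m and angle between plate_edge's own z axis and vertical below 0.04 rad and value of joint flap below 0.06 rad and value of joint bed above 0.0025 m and contact force between plate and bed below 40 N and contact force between the fingers and plate above 1 N and linear speed of plate below 0.02 m/s); the arm keeps its last pose, push and grip.
It fails at once if the flap is lifted (lip raised by about 9 mm or more) (value of joint flap above 0.15 rad).
It fails at once if the wood block is shifted by more than 25 mm (distance of block from where it was at the start of the episode above 0.025 m).
It also fails if it takes over 42 s, if anything falls off the work surface, if the arm or the gripper's body presses on something with over 40 N, if the wrist force passes 120 N, or if a joint passes its speed limit or range.

## Working session

There is one attempt and no reset: what is moved stays moved. The work goes in short steps, each a Python script; the robot and the scene stay as the last script left them, time stands still between calls to the robot, and variables do not carry over. Pictures are saved under pics/ and viewed, and the job is handed in when it is done.

```bash
mkdir -p pics; ls
cat > h.py <<'E'
import numpy as np, cv2
from plant import *
from scipy.spatial.transform import Rotation as R
def save(f,name): cv2.imwrite('pics/%s.png'%name,f['img'])
def w(f,px,d=None):
    u,v=px
    if d is None:
        ui,vi=int(round(u)),int(round(v)); p=f['depth'][max(0,vi-1):vi+2,max(0,ui-1):ui+2]; p=p[p>0]; d=np.median(p)
    c=np.array([(u-f['cx'])/f['fx']*d,(v-f['cy'])/f['fy']*d,d])
    return np.array(f['eye'])+R.from_quat(f['orientation']).apply(c)
def cloud(f,mask):
    m=mask&(f['depth']>0); v,u=np.nonzero(m); d=f['depth'][m]
    c=np.stack([(u-f['cx'])/f['fx']*d,(v-f['cy'])/f['fy']*d,d],1)
    return np.array(f['eye'])+R.from_quat(f['orientation']).apply(c)
def onplane(f,px,z):
    a=w(f,px,0.0); b=w(f,px,1.0); t=(z-a[2])/(b[2]-a[2]); return a+t*(b-a)
E
python3 - <<'E'
from h import *
np.set_printoptions(precision=4,suppress=True)
print(get_time_s(),get_ee_pos(),get_tool_rot())
for n in ['scene','top','wrist']:
    f=grab_frame(n); save(f,n+'0'); print(n,f['eye'],f['orientation'],f['fx'])
    for t in ['plate_grip','plate_edge','bed_mouth','flap_lip','block']:
        r=tip_of(f,t)
        for q in r[:2]:
            try: print(t,q['p'],q['pixel'],w(f,q['pixel']))
            except Exception as e: print(t,q,e)
E
```

```text
pics
0.0 [0.2799 0.6137 0.2048] [ 0.2123  0.9772 -0.0006 -0.0001]
scene [-0.0169 -0.9058  0.659 ] [ 0.827  -0.2089  0.1161 -0.5088] 430.0460228357068
plate_grip 0.84 [227.5, 184.5] [0.4699 0.2597 0.0446]
plate_edge 0.91 [259.2, 185.1] [0.5986 0.2839 0.0003]
bed_mouth 0.97 [316.3, 230.3] [ 0.573  -0.0969  0.0324]
bed_mouth 0.31 [226.0, 183.7] [0.4688 0.2695 0.0436]
flap_lip 0.79 [314.3, 230.1] [ 0.5698 -0.0921  0.0314]
block 0.83 [190.5, 174.7] [0.4072 0.4458 0.0199]
top [0.333  0.1455 1.2643] [ 0.706  -0.7025  0.06   -0.0664] 426.3089394232417
plate_grip 0.6 [205.7, 226.6] [0.4717 0.3015 0.0027]
plate_edge 0.7 [213.0, 187.3] [ 0.5917  0.2828 -0.0005]
bed_mouth 0.93 [339.7, 192.4] [ 0.5688 -0.0912  0.0446]
flap_lip 0.62 [343.1, 196.2] [ 0.56   -0.1033  0.0317]
flap_lip 0.41 [216.0, 189.0] [0.5862 0.2735 0.0006]
block 0.62 [140.6, 247.8] [0.4055 0.4804 0.0452]
wrist [0.2151 0.6429 0.3843] [0.8345 0.5371 0.0662 0.1035] 279.41401393004355
block 0.92 [215.4, 286.2] [0.2496 0.6157 0.3174]
```

View pics/scene0.png

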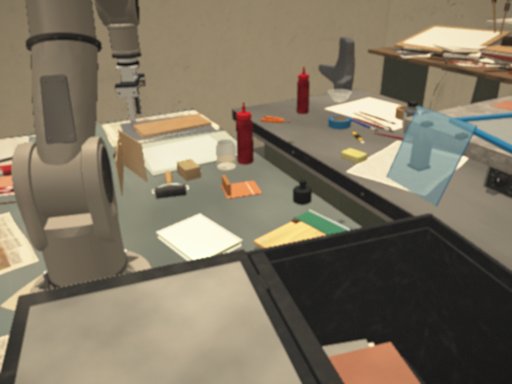

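View pics/top0.png

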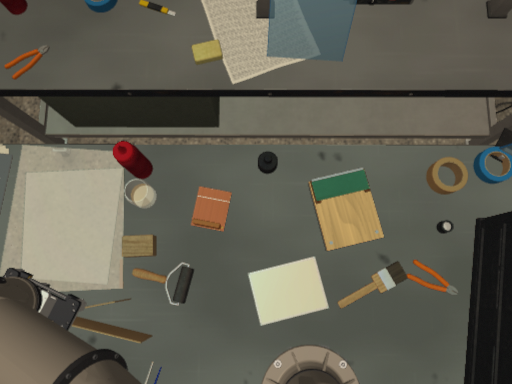

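View pics/wrist0.png

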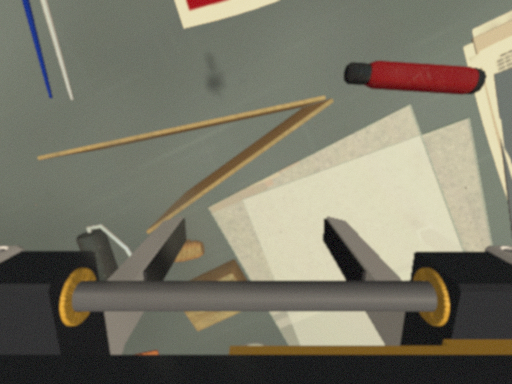

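The top view shows the plate at about columns 192–231, rows 187–231, with its bar at row ~226 and the line near row 193. The bed and green flap are at about columns 309–383, rows 168–250, with the lip along row ~192. The block is at (139, 246). Next I'll fit the poses from silhouettes.

Run:
```python
from h import *
np.set_printoptions(precision=4,suppress=True)
f=grab_frame('top')
M={}
for t in ['plate_grip','flap_lip','bed_mouth','bed','flap','block']:
    r=silhouettes(f,t)
    if not r: print(t,None); continue
    m=r[0]['pixels']; M[t]=m
    P=cloud(f,m); print(t,r[0]['p'],r[0]['pixel'],m.sum(),'z pct',np.percentile(P[:,2],[2,25,50,75,98]))
    lo,hi=np.percentile(P[:,2],[2,98])
    # rect fit in world xy
    zz=np.median(P[:,2])
    Q=P[np.abs(P[:,2]-zz)<0.006]
    rc=cv2.minAreaRect(Q[:,:2].astype(np.float32)*1000); print('  rect',zz,rc, cv2.boxPoints(rc).tolist())
P=cloud(f,M['plate_grip']); B=P[P[:,2]>0.025]
if len(B): print('bar',len(B),B.mean(0),cv2.minAreaRect(B[:,:2].astype(np.float32)*1000))
np.save('plate.npy',P)
im=f['img'].copy(); x=cv2.resize(im[150:260,180:400],None,fx=3.6,fy=3.6,interpolation=cv2.INTER_CUBIC); cv2.imwrite('pics/topz.png',x)
```

```text
plate_grip 0.74 [213.4, 210.9] 1329 z pct [-0.0011  0.0025  0.0044  0.0067  0.0493]
  rect 0.004427196144085599 ((526.0084838867188, 286.68115234375), (100.41666412353516, 120.73514556884766), 79.51315307617188) [[457.5108642578125, 248.2989501953125], [576.2293090820312, 226.323974609375], [594.506103515625, 325.0633544921875], [475.78765869140625, 347.038330078125]]
flap_lip 0.72 [341.1, 186.6] 1182 z pct [0.0388 0.0423 0.0439 0.0457 0.0496]
  rect 0.043914076919075895 ((593.7955322265625, -93.49327087402344), (66.53849792480469, 162.24002075195312), 13.964853286743164) [[541.9331665039062, -22.799598693847656], [581.0859985351562, -180.2444610595703], [645.6578979492188, -164.18695068359375], [606.5050659179688, -6.7420806884765625]]
bed_mouth 0.61 [345.6, 208.8] 4322 z pct [0.0211 0.0304 0.0328 0.0411 0.0479]
  rect 0.03278495826605188 ((522.116943359375, -110.23336791992188), (209.00344848632812, 171.28602600097656), 13.6305513381958) [[400.37579345703125, -51.629364013671875], [440.74114990234375, -218.09120178222656], [643.8580932617188, -168.83737182617188], [603.492736816406
[... 205 characters left out ...]
6), 13.6305513381958) [[400.48187255859375, -51.60365295410156], [440.8471984863281, -218.0655059814453], [643.8580932617188, -168.83738708496094], [603.4927978515625, -2.3755340576171875]]
flap 0.69 [336.7, 182.6] 1282 z pct [0.0292 0.042  0.0438 0.0456 0.0494]
  rect 0.04377547831698081 ((594.1170654296875, -92.35954284667969), (67.55651092529297, 163.8004913330078), 14.123875617980957) [[541.3746948242188, -21.17764663696289], [581.3451538085938, -180.02651977539062], [646.8594360351562, -163.54144287109375], [606.8889770507812, -4.69256591796875]]
block None
bar 148 [0.4759 0.295  0.0459] ((476.68865966796875, 295.0300598144531), (78.46466064453125, 14.08509349822998), 79.18901824951172)
```

View pics/topz.png

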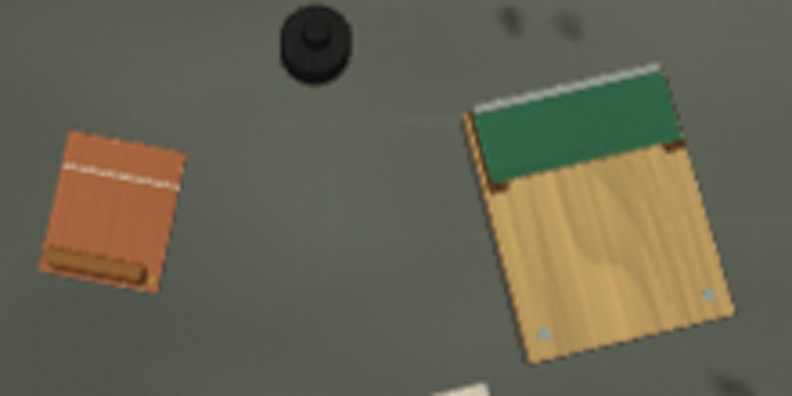

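```bash
cat >> h.py <<'E'
def quat(yaw_of_y):  # tool z down, tool y at angle in world
    y=np.array([np.cos(yaw_of_y),np.sin(yaw_of_y),0]); z=np.array([0,0,-1.]); x=np.cross(y,z)
    return R.from_matrix(np.stack([x,y,z],1)).as_quat()
PY=np.radians(-10.7); BY=np.radians(13.7)
E
python3 - <<'E'
from h import *
np.set_printoptions(precision=4,suppress=True)
for s in (0,np.pi):
    print(s,ik([0.4767,0.295,0.15],quat(PY+s)),ik([0.4767,0.295,0.012],quat(PY+s)),ik([0.46,-0.125,0.1],quat(BY+s)))
E
```

```text
0 [-1.0395  0.3199  0.4521  1.9416 -0.1738  0.9177 -0.688 ] [-0.9636  0.5213  0.373   2.0268 -0.306   0.6465 -0.5762] [-0.627   0.3498  0.9141  2.1777 -0.3942  0.7847  0.782 ]
3.141592653589793 [-0.5688  0.3036 -0.1204  1.914   0.0449  0.9265  2.2442] [-0.5208  0.4972 -0.1844  1.9996  0.1437  0.6569  2.1574] [-0.8131  0.5303  1.2257  2.1836 -0.6648  0.8813 -2.0771]
```

Run:
```python
from h import *
np.set_printoptions(precision=4,suppress=True)
move_to([0.4767,0.295,0.15],quat(PY))
command_gripper(0.055)
f=grab_frame('wrist'); save(f,'wrist1')
print(get_time_s(),get_ee_pos(),get_finger_gap())
for t in ['plate_grip','plate_edge']:
    for q in tip_of(f,t)[:2]: print(t,q['p'],q['pixel'],w(f,q['pixel']))
```

```text
3.4833 [0.4767 0.295  0.15  ] 0.054947848076271684
plate_grip 0.64 [256.7, 188.1] [0.4794 0.2988 0.0479]
plate_edge 0.65 [349.2, 178.1] [0.5884 0.2798 0.0018]
```

View pics/wrist1.png

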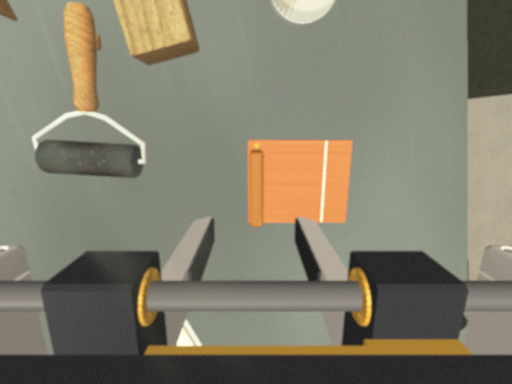

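The wrist view shows the bar (columns 250–263) midway between the fingers and square to the jaws. I'm going down to grasp it.

Run:
```python
from h import *
np.set_printoptions(precision=4,suppress=True)
print(move_straight([0.4767,0.295,0.011],velocity=0.1,max_force=8))
print(get_ee_pos(),get_ft_force())
command_gripper(0.0); print(get_finger_gap())
move_straight([0.4767,0.295,0.10],velocity=0.1)
hold(0.3)
print(get_time_s(),get_ee_pos(),get_finger_gap(),get_ft_force())
f=grab_frame('wrist'); save(f,'wrist2')
f=grab_frame('scene'); cv2.imwrite('pics/scene2.png',cv2.resize(f['img'][120:280,150:370],None,fx=3.5,fy=3.5))
f=grab_frame('top')
r=silhouettes(f,'plate_grip'); P=cloud(f,r[0]['pixels'])
z0=np.median(P[:,2]); Q=P[abs(P[:,2]-z0)<.012]
A=np.c_[Q,np.ones(len(Q))]; c,_,_,_=np.linalg.lstsq(np.c_[Q[:,:2],np.ones(len(Q))],Q[:,2],rcond=None)
print(r[0]['p'],z0,'plane',c,cv2.minAreaRect(Q[:,:2].astype(np.float32)*1000))
cv2.imwrite('pics/top2.png',f['img'])
```

```text
False
[0.477  0.2952 0.0115] [-0.4501 -0.3727 -0.1028]
0.013885692863118434
7.175 [0.4766 0.2948 0.0997] 0.013961844857601602 [-0.2732 -0.3217 -2.3385]
0.71 0.09259784477211519 plane [0.0019 0.0036 0.0906] ((531.7115478515625, 252.12466430664062), (34.188594818115234, 89.71355438232422), 80.2892074584961)
```

View pics/wrist2.png

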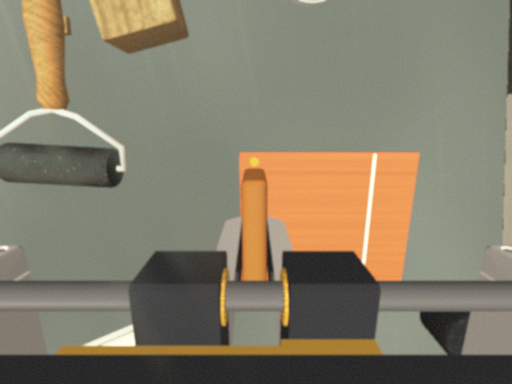

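View pics/scene2.png

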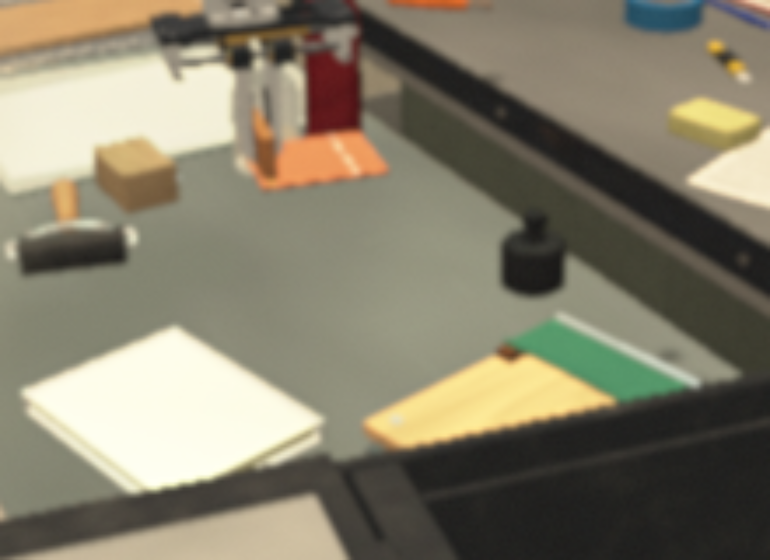

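The plate is held and level: the gap is 14.0 mm and the load is about 2.2 N. I'll take it over the bed in front of the flap and look before lowering it.

```bash
cat >> h.py <<'E'
MOUTH=np.array([0.5612,-0.1011])
def bedpt(x,y=0.0):
    c,s=np.cos(BY),np.sin(BY); return MOUTH+np.array([c*x-s*y,s*x+c*y])
E
python3 - <<'E'
from h import *
np.set_printoptions(precision=4,suppress=True)
move_straight([0.4767,0.295,0.14],velocity=0.15)
p=bedpt(-130,0) if 0 else bedpt(-0.132,-0.001)
move_to([*p,0.14],quat(BY))
move_straight([*p,0.062],velocity=0.12)
hold(0.2)
print(get_time_s(),get_ee_pos(),p,get_ft_force())
f=grab_frame('wrist'); save(f,'wrist3')
f=grab_frame('top'); save(f,'top3'); cv2.imwrite('pics/top3z.png',cv2.resize(f['img'][150:280,290:410],None,fx=4.5,fy=4.5,interpolation=cv2.INTER_CUBIC))
for t in ['plate_edge','flap_lip','bed_mouth']:
    for q in tip_of(f,t)[:1]: print(t,q['p'],q['pixel'],w(f,q['pixel']))
E
```

```text
10.375 [ 0.4337 -0.1332  0.0626] [ 0.4332 -0.1333] [-0.3064 -0.3709 -2.1503]
plate_edge 0.57 [344.0, 200.4] [ 0.5474 -0.1055  0.0322]
flap_lip 0.9 [344.0, 196.9] [ 0.5579 -0.1059  0.0316]
bed_mouth 0.78 [343.7, 194.0] [ 0.5641 -0.1026  0.045 ]
```

View pics/wrist3.png

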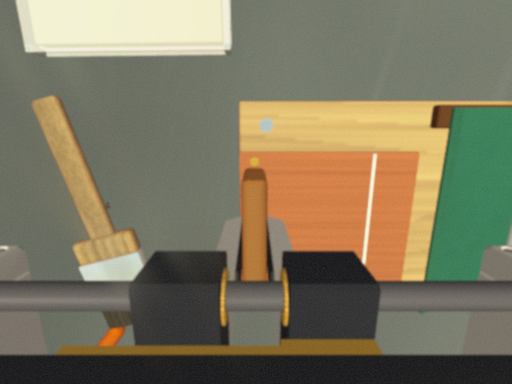

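View pics/top3z.png

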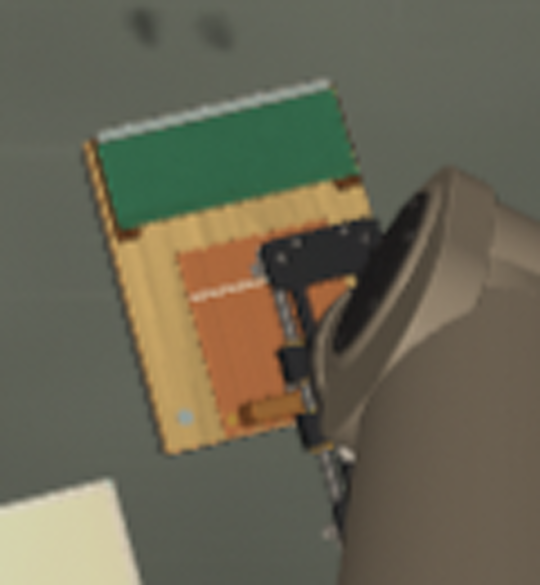

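In the wrist view the plate's near edge (row 152) runs parallel to the bed's edge (row 101), and the lip is near column 435. I'll measure these in the bed frame.

Run:
```python
from h import *
np.set_printoptions(precision=4,suppress=True)
f=grab_frame('wrist')
c,s=np.cos(BY),np.sin(BY); Rb=np.array([[c,s],[-s,c]])
g=f['img']
def B(px,z=None):
    p=w(f,px) if z is None else onplane(f,px,z); return Rb@(p[:2]-MOUTH),p[2]
zu=get_ee_pos()[2]-0.0115
for n,px,z in [('plate L edge',(290,152),zu+.004),('plate L edge',(380,152),zu+.004),('plate far',(416,160),zu+.004),('plate far',(404,270),zu+.004),
 ('bed L',(260,101),.032),('bed L',(420,101),.032),('lip',(448,125),.048),('lip',(429,270),.048)]: print(n,*B(px,z))
print('depths',B((330,170)),B((330,125)),B((480,200)))
cv2.imwrite('pics/wrist3z.png',cv2.resize(g[90:290,230:512],None,fx=2.8,fy=2.8,interpolation=cv2.INTER_CUBIC))
```

```text
plate L edge [-0.109   0.0504] 0.05462407297838803
plate L edge [-0.0493  0.0504] 0.05462407297838803
plate far [-0.0247  0.0451] 0.05462407297838803
plate far [-0.022  -0.0363] 0.05462407297838803
bed L [-0.1287  0.0842] 0.032
bed L [-0.0147  0.0843] 0.032
lip [-0.0027  0.0678] 0.04799999999999999
lip [ 0.0011 -0.04  ] 0.04799999999999999
depths (array([-0.0818,  0.0384]), np.float64(0.05489848657696242)) (array([-0.0775,  0.0676]), np.float64(0.031110330765937277)) (array([0.0329, 0.0143]), np.float64(0.043491223862235))
```

View pics/wrist3z.png

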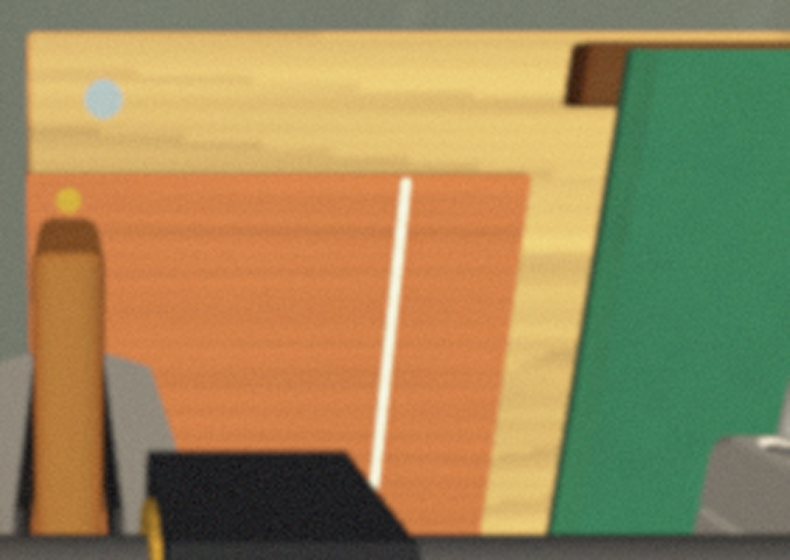

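Everything agrees: the plate is centred to about 1 mm and square, its edge is ~23 mm short of the lip, and the bed edge is at y=84 mm (85 expected). Next I'll touch the bed, ease up, and slide in with a force guard.

Run:
```python
from h import *
np.set_printoptions(precision=4,suppress=True)
p=bedpt(-0.132,-0.001)
print(move_straight([*p,0.048],velocity=0.06)); hold(0.2)
print(get_ft_force())
print('touch',move_straight([*p,0.038],velocity=0.01,max_force=1.5)); e=get_ee_pos(); print(get_time_s(),e,get_ft_force())
z=e[2]+0.0018
move_straight([*p,z],velocity=0.02)
print(get_ee_pos(),get_ft_force())
q=bedpt(-0.080,-0.001)
print('stop',move_straight([*q,z],velocity=0.03,max_force=4)); hold(0.2)
print(get_time_s(),get_ee_pos(),q,get_ft_force(),get_finger_gap())
f=grab_frame('wrist'); save(f,'wrist4')
cv2.imwrite('pics/wrist4z.png',cv2.resize(f['img'][60:290,230:512],None,fx=2.5,fy=2.5,interpolation=cv2.INTER_CUBIC))
```

```text
False
[ 0.2893  0.845  -1.4115]
touch True
11.8667 [ 0.4332 -0.1333  0.0426] [ 2.     -0.1885  1.4626]
[ 0.433  -0.1333  0.0443] [ 0.1286  0.0377 -2.1041]
stop False
14.2 [ 0.4837 -0.1211  0.0444] [ 0.4837 -0.121 ] [ 0.6819 -0.6641 -2.4999] 0.01361261298419727
```

View pics/wrist4z.png

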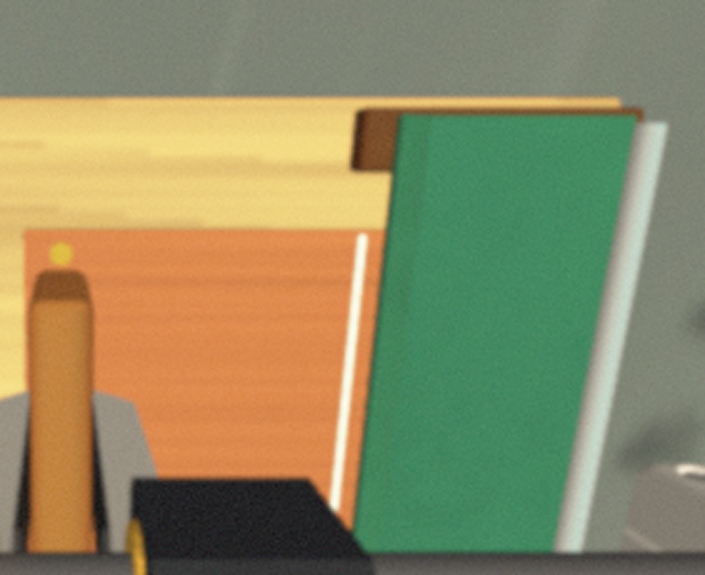

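Run:
```python
from h import *
np.set_printoptions(precision=4,suppress=True)
f=grab_frame('wrist')
c,s=np.cos(BY),np.sin(BY); Rb=np.array([[c,s],[-s,c]])
def B(px,z): return Rb@(onplane(f,px,z)[:2]-MOUTH)
O=lambda x,y:(230+x/2.5-.3,60+y/2.5-.3)
zt=get_ee_pos()[2]-0.0115+.004
print('tcp',Rb@(np.array(get_ee_pos())[:2]-MOUTH),'eye',Rb@(np.array(f['eye'])[:2]-MOUTH),f['eye'][2])
print('line',B(O(362,237),zt),B(O(336,500),zt),'side edge',B(O(60,229),zt),B(O(340,229),zt))
print('lip top',B(O(401,115),.048),B(O(357,540),.048))
print('lip bottom?',B(O(401,115),.045),'flap back',B(O(640,118),.048),'bedL',B(O(300,98),.032))
```

```text
tcp [-0.08  -0.001] eye [-0.0808  0.0692] 0.22318966001586904
line [-0.001   0.0487] [-0.0005 -0.0279] side edge [-0.0813  0.0508] [-0.0071  0.0508]
lip top [0.0005 0.0791] [ 0.0017 -0.0344]
lip bottom? [0.0018 0.0793] flap back [0.0578 0.0785] bedL [-0.0189  0.0842]
```

The line sits at the lip within ~1–2 mm (edge ~29 mm in), centred and square. Now I'll press in small steps.

Run:
```python
from h import *
np.set_printoptions(precision=4,suppress=True)
q=bedpt(-0.080,-0.001)
for z in [0.0425,0.0415,0.0405,0.0395,0.0387]:
    move_straight([*q,z],velocity=0.01); hold(0.25)
    print(z,get_time_s(),get_ee_pos(),get_ft_force(),get_ft_torque(),get_finger_gap())
f=grab_frame('wrist'); save(f,'wrist5')
cv2.imwrite('pics/wrist5z.png',cv2.resize(f['img'][60:290,230:512],None,fx=2.5,fy=2.5,interpolation=cv2.INTER_CUBIC))
```

```text
0.0425 14.8833 [ 0.4839 -0.121   0.0426] [-0.6559  0.4079  2.8867] [ 0.0169  0.0249 -0.0056] 0.013759401066911888
0.0415 15.3833 [ 0.4838 -0.1211  0.0416] [-0.857   0.3318  4.0012] [ 0.0059 -0.1214 -0.006 ] 0.013905656466099595
0.0405 15.8833 [ 0.4838 -0.121   0.0406] [0.5966 0.649  6.0008] [ 0.0378  0.0254 -0.0132] 0.013799721466173743
0.0395 16.3833 [ 0.4838 -0.1211  0.0396] [-1.8985  0.8239  6.9383] [-0.01    0.0744  0.0156] 0.013825506122104075
0.0387 16.8833 [ 0.4838 -0.121   0.0388] [-1.8075 -0.25    9.3344] [ 0.0208  0.1496 -0.0132] 0.01384096670630135
```

View pics/wrist5z.png

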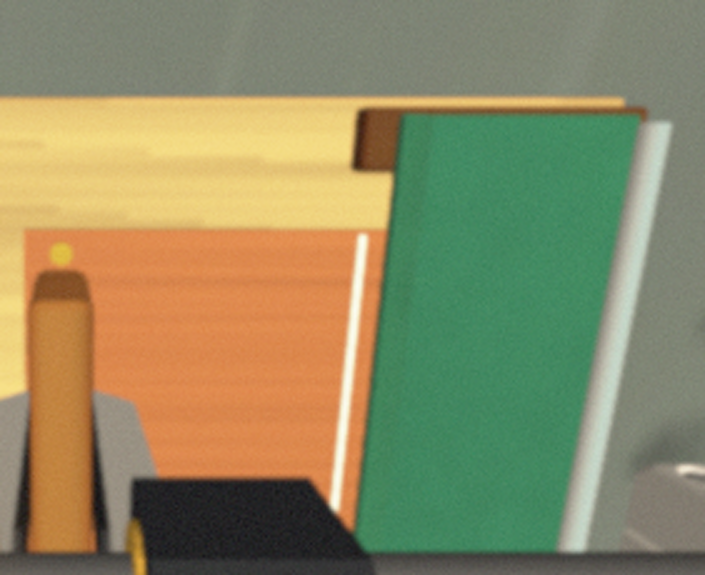

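The force climbs ~1.6 N per mm, matching the springs, and the load is now ~11 N, so the bed should be ~4 mm down. One depth check for flatness, flap and slip.

Run:
```python
from h import *
np.set_printoptions(precision=4,suppress=True)
c,s=np.cos(BY),np.sin(BY); Rb=np.array([[c,s],[-s,c]])
f=grab_frame('wrist')
def fit(u0,u1,v0,v1,n):
    m=np.zeros((384,512),bool); m[v0:v1,u0:u1]=1
    P=cloud(f,m); xy=(P[:,:2]-MOUTH)@Rb.T
    co=np.linalg.lstsq(np.c_[xy,np.ones(len(P))],P[:,2],rcond=None)[0]; print(n,'slopes',co[:2],'z mean',P[:,2].mean(),'at x',xy[:,0].mean())
fit(275,368,155,230,'plate'); fit(240,365,103,145,'bed'); fit(400,465,110,240,'flap')
print(get_time_s(),get_ee_pos(),get_ft_force(),np.abs(get_qvel()).max())
t=grab_frame('top')
for n in ['flap','block']:
    r=silhouettes(t,n); 
    if r: P=cloud(t,r[0]['pixels']); print(n,r[0]['p'],np.median(P,0))
```

```text
plate slopes [-0.0361 -0.0272] z mean 0.03172794666881115 at x -0.03490650641759849
bed slopes [-0.0009  0.0016] z mean 0.027324525999232328 at x -0.04920699228350883
flap slopes [-0.0027 -0.0009] z mean 0.03931248574304975 at x 0.03438506568742381
16.9833 [ 0.4838 -0.121   0.0389] [-0.9386 -0.1725  8.6985] 0.0016734939617025553
flap 0.57 [ 0.6001 -0.0737  0.0395]
block 0.55 [0.4106 0.4851 0.0448]
```

Run:
```python
from h import *
np.set_printoptions(precision=4,suppress=True)
c,s=np.cos(BY),np.sin(BY); Rb=np.array([[c,s],[-s,c]])
S=[]
for k in range(3):
    f=grab_frame('wrist')
    for (u0,u1,v0,v1) in [(300,365,156,200),(275,365,156,205)]:
        m=np.zeros((384,512),bool); m[v0:v1,u0:u1]=1
        P=cloud(f,m); xy=(P[:,:2]-MOUTH)@Rb.T
        A=np.c_[xy,np.ones(len(P))]; ok=np.ones(len(P),bool)
        for i in range(4):
            co=np.linalg.lstsq(A[ok],P[ok,2],rcond=None)[0]; r=P[:,2]-A@co; ok=abs(r)<.004
        print(co,ok.mean(),r[ok].std(),'z at back x=-.07',co@[-.07,.03,1],'z at lip',co@[0,.03,1])
```

```text
[-0.003   0.001   0.0312] 1.0 0.0006431776592738249 z at back x=-.07 0.03144690746155977 z at lip 0.03123595707388679
[-0.0014 -0.0003  0.0313] 1.0 0.0006396672231167118 z at back x=-.07 0.031381966122129304 z at lip 0.03128101566759291
[-0.0005  0.0001  0.0313] 1.0 0.0006378381336486813 z at back x=-.07 0.03133905118295524 z at lip 0.03130634852758481
[-0.0007  0.0007  0.0313] 1.0 0.0006349310047660606 z at back x=-.07 0.03134395095643987 z at lip 0.03129752969019093
[-0.0013 -0.0007  0.0313] 1.0 0.0006336864489253784 z at back x=-.07 0.03137497868432077 z at lip 0.0312871447746036
[-0.0013 -0.0002  0.0313] 1.0 0.0006394222033358904 z at back x=-.07 0.031379886763380514 z at lip 0.031285680328147776
```

With the finger left out of the fit, the plate is flat (slope ≤0.003), with its top 4 mm above the bed and the bed ~4 mm down. I'm handing it in.

```bash
python3 -c "
from h import *
print(job_done(),get_time_s(),get_ee_pos(),get_ft_force(),get_finger_gap())"
```

```text
the job is handed in; nothing more can be done
the job is handed in; nothing more can be done
```

I picked the plate up by its bar, slid its far edge under the flap and pressed it down, then handed the job in at about 17 s of the 42 s limit, still gripping and pressing. No verdict is reported.

Last checks before handing in:
- **Plate position:** the white line is within 1–2 mm of the lip, so the far edge is about 29 mm in. The plate is centred to about 1 mm and square.
- **Flatness:** the plate's slope is at most 0.003 rad.
- **Press:** the bed is about 4 mm down by depth image, which agrees with the tool's travel. The load is about 11 N, well under 40 N.
- **Flap, block and grip:** the flap is lying flat, the block showed no visible shift, and the bar is held at 13.8 mm with the arm still.

**Disagreement:** a first flatness fit gave a slope of -0.036. Its image region probably took in part of a finger; refits with the finger left out, over three pictures, gave the flat result above. The final reading of time, force and grip printed only the hand-in message, so I have no numbers from after hand-in.

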